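# Fit the ticket stem into its push-fit foot

### The arm

A 6-joint arm with a two-finger parallel gripper is mounted at the origin on the work surface. World frame = base frame: x ahead of the robot, y to its left, z up, the work surface at z = 0. Lengths are in m, angles in rad, forces in N, time in s.
With the tool pointing down it reaches from about 0.375 to 0.9 m from the base axis. Payload 3.1 kg.
Tool frame: the origin (TCP) lies midway between the tips of the shut fingers; the grasp point (between the pads) lies manip.hold_point_z behind it (manip.hold_point_z is the distance from the TCP to the grasp point, in m); z points along the fingers, y is the direction in which the jaws open and shut (so a half turn about z gives the same grasp; the last joint's range is limited). The gripper opens to 85 mm and grips with 20 to 120 N. Pads are 22 mm wide; open, the fingers measure 114 mm over their backs; the gripper's body (76 mm by 85 mm) begins 54 mm behind the grasp point. The pads swing forward as they close: fully open they stand 13 mm farther back than shut.
Start: joints at [1.123, 0.527, 1.433, -0, 1.181, -0.178], TCP at [0.166, 0.603, 0.231] pointing down, gripper open.
Joint ranges: [-3.08, 3.08], [-0.75, 2.2], [0.22, 2.44], [-1.43, 4.57], [0, 2.65], [-2.85, 2.85]. Speed limits (rad/s): [2.79, 2.79, 3.14, 3.14, 3.14, 3.14].

### API

Orientations are given as a unit quaternion [x, y, z, w].
In Python, from station import manip, snapshot, workorder, models gives the robot as it stands.
- The arm moves only by the tool jog_arm, never from a script. Its argument "commands" is a list of rows, each a list of 5 numbers: the opening in per cent of the stroke, from 0 (shut) to 100 (fully open), then the shift along the world's x, y, z in cm, then the turn about the world's z in rad. A call has 1 to 8 rows; each row shifts and turns the pose as measured when the row begins; what a row does not reach is not made up. A row lasts 1/12 s, in which the tool goes at most 41.7 mm and 7.16 degrees, less where a joint would pass 70% of its speed; a pose out of reach is approached as far as the arm can. A call with a gripper value outside its range is refused whole. The fingers move at their own pace and stop on an object; "squeeze" is the grip in N (left out, the last holds). Time passes only in rows, so rows that do not move let the fingers close. It gives the time, the measured TCP pose, the force and the opening at its end, in the units of the state.
- manip.sense(): the state, without advancing time (a new reading comes with each control period).
- snapshot(name): name is "side" or "top"; returns a dict with "image" (400x640x3 uint8, red, green, blue), "intrinsics" (3x3 intrinsics, pixels), "D" ([k1, k2, p1, p2, k3] as OpenCV has them; the pictures are not rectified), "extrinsics" (4x4, takes a point from camera to world coordinates). Camera axes: x right, y down, z forward; pixel columns grow to the right and rows downward; lengths in m; the calibration is good to about 2 mm. A picture is of the moment at which its call begins. There is no depth.
- workorder.sign_off(): hands the job in, once; it reports no verdict.
Trained networks look in a picture, given as the dict that the camera call returned (one of the last four; its "shot" number tells which), for a name from the list of things; names that differ only in an ending like _2 or _b are one class to them, and where a whole thing is asked for, a point or a joint stands for the part that bears it (a point fixed in the world has none). Each returns a list of dicts, best first, with "score" (0 to 1); they miss things now and then, are a little off and sometimes report something else, mostly with a low value. They report only what shows in the picture. A call takes as long as a camera call.
- models.find_in(picture, name): "centre" ([x, y, z] in m, in world coordinates, good to about 4 mm: the middle of the surface that is visible of it).
- models.pinpoint(picture, name): "centre" ([x, y, z] in m, in world coordinates, good to about 4 mm: a listed point, or the origin of a listed thing).
The state is a dict: "t": time; "q": joint angles; "qd": joint speeds; "tau": joint torques, N m; "tcp_pos": TCP position; "tool_rot": TCP orientation; "force": force on the tool from outside, world axes, zero at the start; "ft_torque": the same for the moment, N m; "finger_gap": opening from 0.0 (shut) to 1.0 (fully open).
Only numpy, scipy, OpenCV 4.12 (cv2) and the standard library are available. Lean on these libraries where they do the work, as an engineer would, in place of code of your own. Each camera call takes 0.05 s, during which the arm holds its last target. There are 200 camera calls.

### The job

Take the ticket stem (the one with the collar and the slotted clip) out of the wooden rack and push it tip down into the push-fit foot, past the sprung grip ring, until it bottoms firmly in the socket, then let go of it. Push slowly and by feel, never forcing it with more than about 20 N, leave the two other rods in the rack, and do not disturb the goods on the table.

Things in the scene. Friction and masses are not known exactly. Their poses are not given: they have to be found in the camera images.
- stem: Ticket stem, the part to fit: plain aluminium tube 16 mm in diameter, 126 mm long in all, about 0.12 kg, standing in one of the rack's holes. Origin at the centre of its lower end (tip), own z along the tube, up. The lowest 5 mm taper to 10 mm diameter. A round collar (28 mm diameter) sits 70 to 76 mm above the tip; a slotted clip 12 x 14 x 10 mm tops it.
- stem_tip (a point): Centre of the stem's lower end (the same point as its origin).
- stem_collar_top (a point): On the stem's axis at the collar's top face, 76 mm above the tip. The 40 mm of plain 16 mm tube above it is the place to grip; with the fingertips just above the collar, the collar carries the push.
- rack: Wooden rack, fixed, 60 (its x) x 150 (its y) x 45 mm high, origin at the centre of its underside. Three upright holes along its y, at -50, 0 and +50 mm, 18 mm wide, 38 mm deep (a rod's tip stands 7 mm above the table). The stem is in one, two other rods in the others, in any order; the stem is the tallest and the only one with a collar.
- plain_rod: Bystander: plain 16 mm rod, 85 mm long, no collar, standing in the rack; origin at its tip. Stays there.
- ball_rod: Bystander: 16 mm rod, 86 mm tall with a 26 mm ball on top, standing in the rack; origin at its tip. Stays there.
- foot: Push-fit foot, fixed to the table: dark steel plate 120 x 90 x 8 mm with a 46 x 46 mm aluminium block standing on it to 72 mm above the table; origin at the centre of its underside, own z up. An upright socket in the block's top takes the stem. Its rigid bottom lies 24 to 46 mm below the mouth, differing each time and not to be seen from outside.
- foot_mouth (a point): Centre of the socket's mouth, on the block's top face. Bore 17.5 mm, mouth chamfered 3 mm. A sprung grip ring sits 14 mm down: it resists from about 11 mm of tip depth, is passed at about 19 mm after a push of 6 to 15 N, and then drags with 2 to 8 N and holds the tube upright.
- seat (a joint): The sprung seat plate on the socket's bottom, out of sight: 0 until the stem's tip reaches it (21 to 43 mm down), 3 mm (0.003) when the tip has pushed it solidly onto the bottom, which takes under 2 N on top of the ring's drag. The ring then keeps the stem from being pushed back up.
- box_a: Bystander, not to be disturbed: small black gift box, 55 x 55 x 60 mm high, origin under its centre
- box_b: Bystander, not to be disturbed: black gift box, 70 x 70 x 80 mm high, origin under its centre
- box_c: Bystander, not to be disturbed: black gift box, 70 x 70 x 80 mm high, origin under its centre
- bauble: Bystander, not to be disturbed: glass bauble, 52 mm, fixed in a clear cup, 67 mm tall in all, origin under its centre
- tape: Bystander, not to be disturbed: roll of paper tape lying flat, 80 mm across, 20 mm high, origin under its centre
- tickets: Bystander, not to be disturbed: pad of blank paper tickets, 70 x 100 x 12 mm high, origin under its centre
- screwdriver: Bystander, not to be disturbed: lying screwdriver, 170 mm long, red handle

How it is judged:
On the way, in this order (a step that is already met when the one before it is completed fails the run):
1. the stem is lifted clear of the rack (height (world z) of stem_tip above 0.065 m), for 0.1 s.
2. the stem has been pushed down to the solid bottom of the foot's socket (value of joint seat above 0.001 m and z of stem_tip in the frame of foot_mouth below -0.018 m and horizontal distance between stem_tip and foot_mouth below 0.003 m and angle between stem's own z axis and vertical below 0.07 rad), for 0.1 s.
At the end, for the whole second after the job is handed in: The stem stands in the foot's socket with its tip within 2 mm of the solid bottom (seat pushed down at least 1 of its 3 mm), within 3 mm of the socket's axis, upright within 4 degrees, released and at rest (all of step 2 and linear speed of stem below 0.01 m/s and angular speed of stem below 0.1 rad/s); the robot touches nothing.
It fails at once if the stem is forced into the foot with more than about 25 N (42 N of contact in all, of which the grip ring pinching the tube makes up some 12 N) (contact force between stem and foot above 42 N).
It fails at once if one of the other rods is taken out of the rack (distance of any of plain_rod, ball_rod from where it was at the start of the episode above 0.02 m).
It fails at once if a bystander on the table is shifted by more than 30 mm (distance of any of box_a, box_b, box_c, bauble, tape, tickets, screwdriver from where it was at the start of the episode above 0.03 m).
It also fails if it takes over 48 s, if anything falls off the work surface, if the arm or the gripper's body presses on something with over 40 N, if the wrist force passes 120 N, or if a joint passes its speed limit or range.

## Working session

There is one attempt and no reset: what is moved stays moved. The work goes in short steps, Python scripts to look and compute and a tool call to move; the robot and the scene stay as the last step left them, time stands still between calls to the robot, and variables do not carry over. Pictures are saved under pics/ and viewed, about 8 in all and at most 12, crops included, and the job is handed in when it is done.

Besides the shell and the picture viewer there is one more tool, called as name(argument=value, ...), one argument or row to a line, values as JSON. jog_arm: Moves the arm, as the interface text tells. Its arguments: {"type":"object","properties":{"commands":{"type":"array","items":{"type":"array","items":{"type":"number"}}},"squeeze":{"type":"number"}},"required":["commands"]}

```bash
mkdir -p pics; python3 - <<'E'
from station import manip,snapshot,models
import cv2
s=manip.sense();print(s,manip.hold_point_z)
for n in("side","top"):
    p=snapshot(n);cv2.imwrite(f"pics/{n}0.png",p["image"][:,:,::-1]);print(n,p["extrinsics"].round(3).tolist(),p["intrinsics"].tolist())
    for k in("stem_tip","stem_collar_top","foot_mouth","rack","plain_rod","ball_rod","foot"):
        print(k,[(d["centre"],d["score"]) for d in models.pinpoint(p,k)[:2]])
E
```

```text
{'t': 0.0, 'q': array([ 1.12350951e+00,  5.28436418e-01,  1.43393515e+00,  1.12432877e-05,
        1.18136557e+00, -1.78495117e-01]), 'qd': array([-5.75542627e-04,  1.20562772e-03, -9.71786595e-04,  2.19958626e-05,
       -8.19754790e-04, -1.22261073e-03]), 'tau': array([ 6.36313598e-04, -4.42352736e+01, -1.78027421e+01, -2.09238783e-04,
        8.36088555e-03,  2.29800882e-06]), 'tcp_pos': array([0.16562745, 0.60190567, 0.23034143]), 'tool_rot': array([ 1.33993676e-01,  9.90981607e-01, -1.01858301e-03, -3.34993725e-04]), 'force': array([-0.16123776,  0.19097756,  0.06526486]), 'ft_torque': array([-0.01630893,  0.0606593 , -0.01146274]), 'finger_gap': 0.996369077920655} 0.0187
side [[0.725, -0.356, 0.589, -0.107], [-0.688, -0.399, 0.606, -0.652], [0.019, -0.845, -0.534, 0.687], [0.0, 0.0, 0.0, 1.0]] [[400.9019440057055, 0.0, 323.7485204186189], [0.0, 400.9019440057055, 203.01594608472217], [0.0, 0.0, 1.0]]
stem_tip [([0.563, 0.252, 0.0127], 0.5)]
stem_collar_top [([0.5601, 0.2525, 0.0829], 0.51)]
foot_mouth [([0.5371, -0.1857, 0.0772], 0.74), ([0.6117, 0.029, -0.0031], 0.21)]
rack [([0.566, 0.2093, 0.0006], 0.79), ([0.6139, 0.0284, -0.0019], 0.6)]
plain_rod [([0.5601, 0.2023, 0.0061], 0.42)]
ball_rod [([0.5698, 0.1499, 0.0086], 0.42)]
foot [([0.5311, -0.1855, -0.003], 0.93), ([0.6133, 0.0292, -0.0051], 0.61)]
top [[0.016, -0.995, 0.102, 0.425], [-1.0, -0.015, 0.009, -0.014], [-0.008, -0.102, -0.995, 1.173], [0.0, 0.0, 0.0, 1.0]] [[409.24060832812773, 0.0, 321.16166015485607], [0.0, 409.24060832812773, 205.71209345202712], [0.0, 0.0, 1.0]]
stem_tip []
stem_collar_top [([0.559, 0.2526, 0.0789], 0.59)]
foot_mouth [([0.5338, -0.1888, 0.071], 0.56)]
rack [([0.5679, 0.2042, 0.0063], 0.88)]
plain_rod [([0.5595, 0.2502, 0.0792], 0.51), ([0.5672, 0.2061, 0.0082], 0.4)]
ball_rod [([0.5743, 0.1548, 0.0052], 0.46), ([0.3899, 0.4698, -0.0002], 0.42)]
foot [([0.5341, -0.1867, -0.004], 0.77)]
```

View pics/side0.png

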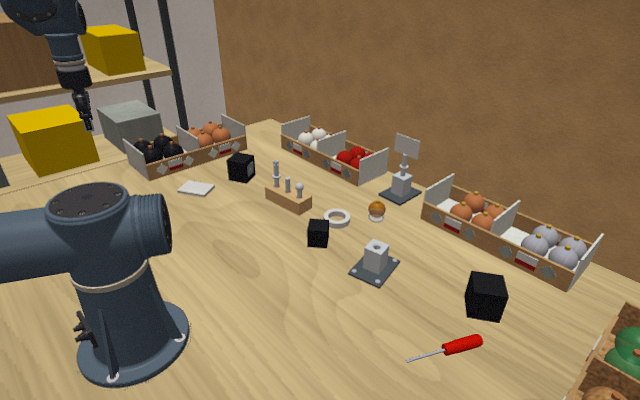

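View pics/top0.png

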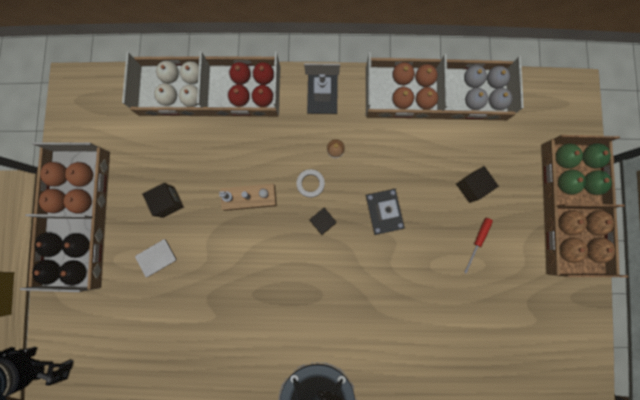

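The side view shows the rack at (288,197), with the stem at its left end (276,175), and the foot at (375,257). In the top view the stem is at about (226,196) and the foot mouth at about (388,210). I'll zoom in on both to refine these.

```bash
cat >h.py <<'E'
import numpy as np,cv2
def proj(p,X):
    T=np.linalg.inv(p["extrinsics"]);r=cv2.Rodrigues(T[:3,:3])[0]
    return cv2.projectPoints(np.array(X,float).reshape(-1,1,3),r,T[:3,3],p["intrinsics"],np.array(p["D"]))[0][:,0]
def ray(p,uv,z):
    E=p["extrinsics"];n=cv2.undistortPoints(np.array([[uv]],float),p["intrinsics"],np.array(p["D"]))[0,0]
    d=E[:3,:3]@[n[0],n[1],1];o=E[:3,3];return o+d*(z-o[2])/d[2]
def crop(p,u,v,w,h,f):
    return cv2.resize(p["image"][v:v+h,u:u+w,::-1],None,fx=f,fy=f,interpolation=cv2.INTER_CUBIC)
E
python3 - <<'E'
from h import *
from station import snapshot
import pickle
a=snapshot("side");b=snapshot("top");pickle.dump((a,b),open("p0.pkl","wb"))
im=np.vstack([np.hstack([crop(a,255,150,66,50,6),crop(a,342,235,66,50,6)]),np.hstack([crop(b,212,175,66,50,6),crop(b,355,185,66,50,6)])])
cv2.imwrite("pics/c0.png",im)
for p in(a,b):print(proj(p,[[.560,.2525,.083],[.560,.2525,.133],[.535,-.187,.072],[.567,.206,.045]]).round(1).tolist())
E
```

```text
[[276.0, 175.2], [275.3, 160.9], [378.0, 246.0], [287.4, 190.5]]
[[226.4, 195.9], [221.8, 193.4], [389.0, 208.0], [246.2, 195.4]]
```

View pics/c0.png

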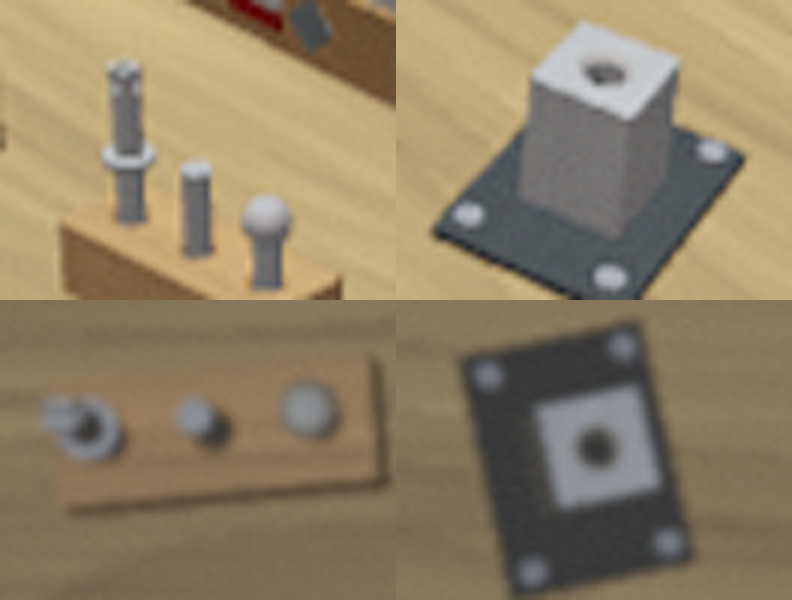

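```bash
python3 - <<'E'
from h import *
import pickle
a,b=pickle.load(open("p0.pkl","rb"))
def px(u0,v0,L,ox=0,oy=0): return [((x-ox+.5)/6-.5+u0,(y-oy+.5)/6-.5+v0) for x,y in L]
for p,L,o in((a,[(585,22),(680,66),(630,120),(533,75)],(342,235,396,0)),(b,[(535,403),(640,385),(662,488),(560,510)],(355,185,396,300))):
    P=np.array([ray(p,u,.072)[:2] for u in px(o[0],o[1],L,o[2],o[3])]);print("mouth",P.mean(0).round(4),np.linalg.norm(P-np.roll(P,1,0),axis=1).round(4))
for p,L,o in((a,[(605,73)],(342,235,396,0)),(b,[(598,449)],(355,185,396,300))): print("hole",ray(p,px(o[0],o[1],L,o[2],o[3])[0],.070).round(4))
for p,L,o in((a,(128,155),(255,150,0,0)),(b,(91,429),(212,175,0,300))): print("collar",ray(p,px(o[0],o[1],[L],o[2],o[3])[0],.081).round(4))
for p,L,o in((a,(124,68),(255,150,0,0)),(b,(64,414),(212,175,0,300))): print("clip top",ray(p,px(o[0],o[1],[L],o[2],o[3])[0],.131).round(4))
P=[ray(b,u,.045)[:2] for u in px(212,175,[(68,512),(385,486),(372,357)],0,300)];print("rack",np.round(P,4),(P[1]-P[0]))
E
```

```text
mouth [ 0.5318 -0.1857] [0.0441 0.0462 0.0431 0.0457]
mouth [ 0.5324 -0.1857] [0.0495 0.0483 0.0476 0.0472]
hole [ 0.5318 -0.1849  0.07  ]
hole [ 0.5314 -0.1854  0.07  ]
collar [0.5613 0.2548 0.081 ]
collar [0.5598 0.2519 0.081 ]
clip top [0.5624 0.256  0.131 ]
clip top [0.5599 0.2517 0.131 ]
rack [[0.5253 0.2699]
 [0.5397 0.1227]
 [0.5999 0.1305]] [ 0.01439324 -0.14712124]
```

jog_arm(
  commands=[
    [100,2.9,-2.6,0,-0.12],
    [100,2.9,-2.6,0,-0.12],
    [100,2.9,-2.6,0,-0.12],
    [100,2.9,-2.6,0,-0.12],
    [100,2.9,-2.6,0,-0.12],
    [100,2.9,-2.6,0,-0.12],
    [100,2.9,-2.6,0,-0.12],
    [100,2.9,-2.6,0,-0.12],
  ],
  squeeze=60,
)

```text
t: 1.57
tcp_pos: [0.3989, 0.3922, 0.2323]
tool_rot: [0.587, 0.809, 0.004, 0.001]
force: [-0.2, 0.1, -0.4]
finger_gap: 0.998
```

jog_arm(
  commands=[
    [100,2.9,-2.5,0,-0.07],
    [100,2.9,-2.5,-1,-0.07],
    [100,2.9,-2.5,-1,-0.07],
    [100,2.9,-2.5,-1,-0.03],
    [100,2.9,-2.5,-1,0],
    [100,1,-0.8,0,0],
    [100,0,0,0,0],
    [100,0,0,0,0],
  ],
)

```text
t: 2.23
tcp_pos: [0.5688, 0.2454, 0.1927]
tool_rot: [0.69, 0.724, 0.008, 0.004]
force: [-0.6, -0.4, 0.3]
finger_gap: 0.999
```

jog_arm(
  commands=[
    [100,-0.8,0.7,0,0],
    [100,0,0,0,0],
    [100,0,0,0,0],
    [100,0,0,0,0],
  ],
)

```text
t: 2.57
tcp_pos: [0.555, 0.2577, 0.1939]
tool_rot: [0.688, 0.726, 0.007, 0.003]
force: [0.3, -0.2, -0.0]
finger_gap: 1.006
```

```bash
python3 - <<'E'
from station import manip
from scipy.spatial.transform import Rotation as R
s=manip.sense();print(s["tcp_pos"],s["tool_rot"],R.from_quat(s["tool_rot"]).as_matrix().round(4),s["qd"].round(3),s["force"])
E
```

```text
[0.55502556 0.25769274 0.1938861 ] [0.68807601 0.72559542 0.00741066 0.00278586] [[-0.0531  0.9985  0.0142]
 [ 0.9986  0.053   0.0069]
 [ 0.0062  0.0146 -0.9999]] [ 0.033 -0.016  0.01   0.    -0.003  0.004] [ 0.31867026 -0.15607347 -0.03134041]
```

jog_arm(
  commands=[
    [80,0.5,-0.5,-3,0],
    [80,0,0,-3,0],
    [80,0,0,-2,0],
    [80,0,0,0,0],
    [80,0,0,0,0],
  ],
)

```text
t: 2.98
tcp_pos: [0.5583, 0.2593, 0.1166]
tool_rot: [0.684, 0.729, 0.012, 0.005]
force: [-0.1, -0.2, 0.7]
finger_gap: 0.802
```

jog_arm(
  commands=[
    [80,0.2,-0.6,-1.5,0],
    [80,0,0,-1,0],
    [80,0,0,0,0],
    [80,0,0,0,0],
  ],
)

```text
t: 3.32
tcp_pos: [0.5617, 0.2563, 0.0957]
tool_rot: [0.683, 0.73, 0.015, 0.007]
force: [0.3, -0.1, -0.0]
finger_gap: 0.798
```

```bash
cat >st.py <<'E'
from station import manip
from scipy.spatial.transform import Rotation as R
def st():
    s=manip.sense();m=R.from_quat(s["tool_rot"]).as_matrix();print(s["t"],s["tcp_pos"].round(4),"z",m[:,2].round(4),"y",m[:,1].round(3),s["qd"].round(3),s["force"].round(2),s["finger_gap"]);return s
E
python3 -c "
from st import *;st()"
```

```text
3.3167 [0.5617 0.2563 0.0957] z [ 0.03    0.0124 -0.9995] y [0.997 0.067 0.031] [ 0.007 -0.003 -0.001  0.003  0.004  0.004] [ 0.33 -0.12 -0.01] 0.7979578441374233
```

jog_arm(
  commands=[
    [80,-0.1,-0.4,-0.8,0],
    [80,0,0,-0.2,0],
    [60,0,0,0,0],
    [45,0,0,0,0],
  ],
)

```text
t: 3.65
tcp_pos: [0.5622, 0.253, 0.0881]
tool_rot: [0.683, 0.73, 0.017, 0.008]
force: [0.3, -0.2, -0.3]
finger_gap: 0.528
```

```bash
python3 - <<'E'
from st import *
from h import *
from station import snapshot
st()
a=snapshot("side");b=snapshot("top")
cv2.imwrite("pics/c1.png",np.hstack([crop(a,235,120,80,80,5),crop(b,196,160,80,80,5)]))
E
```

```text
3.65 [0.5622 0.253  0.0881] z [ 0.0352  0.0139 -0.9993] y [0.997 0.067 0.036] [ 0.    -0.003 -0.005  0.002 -0.001  0.001] [ 0.27 -0.19 -0.3 ] 0.5275414743782955
```

View pics/c1.png

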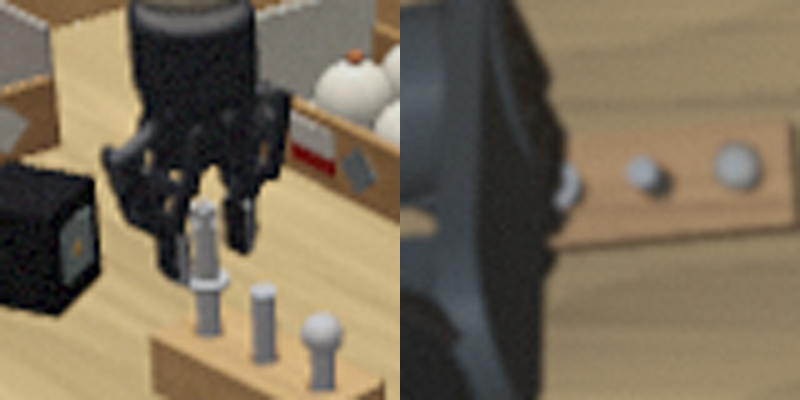

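jog_arm(
  commands=[
    [0,0,0,0,0],
    [0,0,0,0,0],
    [0,0,0,0,0],
    [0,0,0,0,0],
    [0,0,0,0,0],
    [0,0,0,0,0],
  ],
  squeeze=60,
)

```text
t: 4.25
tcp_pos: [0.5609, 0.2531, 0.0887]
tool_rot: [0.683, 0.73, 0.016, 0.007]
force: [-0.2, 0.6, 1.6]
finger_gap: 0.169
```

jog_arm(
  commands=[
    [0,0,0,1,0],
    [0,0,0,2,0],
    [0,0,0,2,0],
    [0,0,0,2,0],
    [0,0,0,2,0],
    [0,0,0,2,0],
    [0,0,0,0,0],
    [0,0,0,0,0],
  ],
)

```text
t: 4.92
tcp_pos: [0.5631, 0.253, 0.2055]
tool_rot: [0.683, 0.73, 0.019, 0.009]
force: [-0.8, -1.2, -1.4]
finger_gap: 0.17
```

```bash
python3 -c "
from st import *;st()"
```

```text
4.9167 [0.5631 0.253  0.2055] z [ 0.0392  0.0146 -0.9991] y [0.997 0.067 0.04 ] [ 0.001 -0.04  -0.031 -0.001  0.005 -0.   ] [-0.8  -1.24 -1.45] 0.17019770196364034
```

jog_arm(
  commands=[
    [0,-1,-2,0,0],
    [0,-1.5,-3,0,0],
    [0,-1.5,-3.5,0,0],
    [0,-1.5,-3.5,0,0],
    [0,-1,-3.5,0,0],
    [0,-0.5,-3.5,0,0],
    [0,0,-3,0,0],
    [0,0,-2,0,0],
  ],
)

```text
t: 5.58
tcp_pos: [0.4859, 0.0106, 0.1994]
tool_rot: [0.679, 0.734, 0.019, 0.006]
force: [0.9, 0.6, -0.7]
finger_gap: 0.171
```

```bash
python3 -c "
from st import *;st()"
```

```text
5.5833 [0.4859 0.0106 0.1994] z [ 0.0346  0.0187 -0.9992] y [0.996 0.078 0.036] [-0.53  -0.006  0.061  0.034 -0.006 -0.536] [ 0.88  0.61 -0.71] 0.17097452814059808
```

jog_arm(
  commands=[
    [0,0.4,-3,0,0],
    [0,0.8,-3,0,0],
    [0,0.8,-3,0,0],
    [0,0.8,-3,0,0],
    [0,0.6,-2.5,0,0],
    [0,0.4,-1.5,0,0],
    [0,0,0,0,0],
    [0,0,0,0,0],
  ],
)

```text
t: 6.25
tcp_pos: [0.5186, -0.1618, 0.1908]
tool_rot: [0.682, 0.731, 0.016, 0.0]
force: [-0.8, 0.4, -1.6]
finger_gap: 0.17
```

```bash
python3 -c "
from st import *;st()"
```

```text
6.25 [ 0.5186 -0.1618  0.1908] z [ 0.022   0.0225 -0.9995] y [0.997 0.069 0.024] [-0.025  0.027 -0.008 -0.009 -0.017 -0.006] [-0.83  0.39 -1.6 ] 0.16959984635482175
```

jog_arm(
  commands=[
    [0,0.6,-1.1,0,0],
    [0,0.6,-1.1,0,0],
    [0,0,0,-0.5,0],
    [0,0,0,-0.5,0],
    [0,0,0,0,0],
    [0,0,0,0,0],
  ],
)

```text
t: 6.75
tcp_pos: [0.5298, -0.1808, 0.1776]
tool_rot: [0.681, 0.732, 0.015, -0.003]
force: [-0.4, 0.3, -0.7]
finger_gap: 0.167
```

```bash
python3 - <<'E'
from st import *
from h import *
from station import snapshot,models
st()
a=snapshot("side");b=snapshot("top")
for p in(a,b):
  for k in("stem_tip","stem_collar_top"): print(k,[(d["centre"],d["score"]) for d in models.pinpoint(p,k)[:2]])
cv2.imwrite("pics/c2.png",np.hstack([crop(a,340,190,66,96,6),crop(b,355,175,66,96,6)]))
import pickle;pickle.dump((a,b),open("p1.pkl","wb"))
E
```

```text
6.75 [ 0.5298 -0.1808  0.1776] z [ 0.0169  0.0265 -0.9995] y [0.997 0.073 0.019] [ 0.009  0.01   0.014  0.001 -0.005  0.   ] [-0.39  0.32 -0.65] 0.16658038685486878
stem_tip [([0.5314, -0.1763, 0.096], 0.46), ([0.3916, 0.4662, -0.0029], 0.25)]
stem_collar_top [([0.5305, -0.1789, 0.1703], 0.62), ([0.562, 0.2077, -0.0013], 0.53)]
stem_tip []
stem_collar_top []
```

View pics/c2.png

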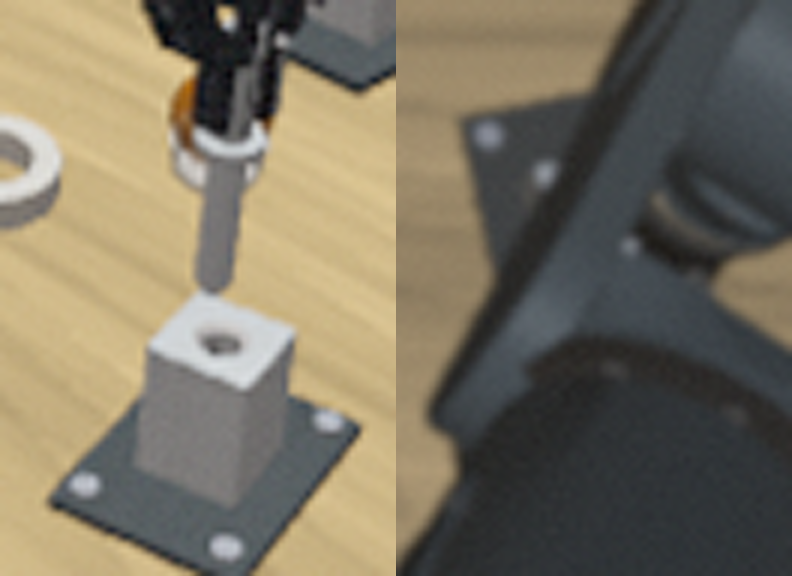

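```bash
python3 - <<'E'
from h import *
import pickle
a,b=pickle.load(open("p1.pkl","rb"))
px=lambda x,y:((x+.5)/6-.5+340,(y+.5)/6-.5+190)
print("tip",ray(a,px(213,285),.0965).round(4),ray(a,px(213,285),.0945).round(4))
print("collar",ray(a,px(231,143),.170).round(4))
print("hole",ray(a,px(218,341),.070).round(4))
E
```

```text
tip [ 0.531  -0.1783  0.0965] [ 0.5331 -0.1767  0.0945]
collar [ 0.5267 -0.1826  0.17  ]
hole [ 0.5319 -0.1832  0.07  ]
```

jog_arm(
  commands=[
    [0,0,-0.4,0,0],
    [0,0,-0.2,-0.5,0],
    [0,0,0,-0.5,0],
    [0,0,0,0,0],
    [0,0,0,0,0],
  ],
)

```text
t: 7.47
tcp_pos: [0.5304, -0.1884, 0.168]
tool_rot: [0.681, 0.732, 0.016, -0.001]
force: [0.1, 0.4, -0.0]
finger_gap: 0.168
```

```bash
python3 -c "
from st import *;st()"
```

```text
7.4667 [ 0.5304 -0.1884  0.168 ] z [ 0.0196  0.0246 -0.9995] y [0.997 0.073 0.021] [-0.003  0.011  0.006 -0.001 -0.005 -0.   ] [ 0.09  0.42 -0.02] 0.16760888104130015
```

jog_arm(
  commands=[
    [0,0,0.1,-0.3,0],
    [0,0,0,-0.3,0],
    [0,0,0,-0.3,0],
    [0,0,0,-0.3,0],
    [0,0,0,-0.2,0],
    [0,0,0,-0.1,0],
    [0,0,0,0,0],
  ],
)

```text
t: 8.05
tcp_pos: [0.5305, -0.1871, 0.1509]
tool_rot: [0.681, 0.732, 0.016, -0.001]
force: [0.3, 0.6, -0.2]
finger_gap: 0.169
```

```bash
python3 - <<'E'
from st import *
from h import *
from station import snapshot
st()
a=snapshot("side")
cv2.imwrite("pics/c3.png",crop(a,340,190,66,76,7))
E
```

```text
8.05 [ 0.5305 -0.1871  0.1509] z [ 0.0195  0.0252 -0.9995] y [0.997 0.072 0.021] [-0.     0.002 -0.001  0.001 -0.001 -0.002] [ 0.32  0.58 -0.22] 0.16874469307541812
```

View pics/c3.png

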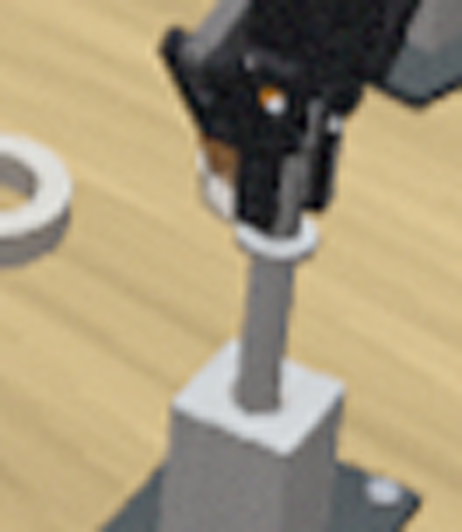

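jog_arm(
  commands=[
    [0,0,0,-0.2,0],
    [0,0,0,-0.2,0],
    [0,0,0,-0.2,0],
    [0,0,0,-0.2,0],
    [0,0,0,0,0],
  ],
)

```text
t: 8.52
tcp_pos: [0.5319, -0.1868, 0.1434]
tool_rot: [0.681, 0.732, 0.017, -0.0]
force: [1.4, 0.3, -1.4]
finger_gap: 0.171
```

```bash
python3 -c "
from st import *;st()"
```

```text
8.5167 [ 0.5319 -0.1868  0.1434] z [ 0.0232  0.0251 -0.9994] y [0.997 0.072 0.025] [-0.001 -0.    -0.001 -0.002  0.002 -0.003] [ 1.38  0.34 -1.37] 0.17084426604254083
```

jog_arm(
  commands=[
    [0,0,0,-0.1,0],
    [0,0,0,-0.1,0],
    [0,0,0,-0.1,0],
  ],
)

```text
t: 8.77
tcp_pos: [0.532, -0.1868, 0.14]
tool_rot: [0.681, 0.732, 0.017, -0.0]
force: [1.3, 0.4, 1.5]
finger_gap: 0.165
```

jog_arm(
  commands=[
    [0,0,0,-0.1,0],
    [0,0,0,-0.1,0],
  ],
)

```text
t: 8.93
tcp_pos: [0.5321, -0.1867, 0.1379]
tool_rot: [0.681, 0.732, 0.017, -0.0]
force: [0.2, 1.7, 2.5]
finger_gap: 0.174
```

jog_arm(
  commands=[
    [0,0,0,-0.1,0],
    [0,0,0,-0.1,0],
  ],
)

```text
t: 9.1
tcp_pos: [0.5325, -0.1868, 0.1369]
tool_rot: [0.681, 0.732, 0.018, 0.0]
force: [-0.4, 0.5, 7.4]
finger_gap: 0.172
```

jog_arm(
  commands=[
    [0,0,0,-0.1,0],
    [0,0,0,-0.1,0],
  ],
)

```text
t: 9.27
tcp_pos: [0.5327, -0.1869, 0.1366]
tool_rot: [0.681, 0.732, 0.018, 0.001]
force: [-1.6, 2.0, 7.3]
finger_gap: 0.17
```

jog_arm(
  commands=[
    [0,-0.05,0,-0.15,0],
    [0,-0.05,0,-0.15,0],
  ],
)

```text
t: 9.43
tcp_pos: [0.5325, -0.1872, 0.136]
tool_rot: [0.681, 0.732, 0.018, 0.002]
force: [0.0, 2.6, 8.7]
finger_gap: 0.163
```

jog_arm(
  commands=[
    [0,-0.05,0,-0.18,0],
    [0,0,0,-0.18,0],
  ],
)

```text
t: 9.6
tcp_pos: [0.5326, -0.1872, 0.1348]
tool_rot: [0.681, 0.732, 0.018, 0.003]
force: [-1.4, 1.1, 7.3]
finger_gap: 0.178
```

jog_arm(
  commands=[
    [0,-0.05,0.05,-0.2,0],
    [0,0,0,-0.2,0],
  ],
)

```text
t: 9.77
tcp_pos: [0.5325, -0.1869, 0.1328]
tool_rot: [0.681, 0.732, 0.019, 0.004]
force: [-1.7, 2.4, 6.1]
finger_gap: 0.171
```

jog_arm(
  commands=[
    [0,-0.05,0,-0.2,0],
    [0,0,0,-0.2,0],
  ],
)

```text
t: 9.93
tcp_pos: [0.5323, -0.1869, 0.1304]
tool_rot: [0.681, 0.732, 0.019, 0.005]
force: [-0.6, 1.5, 6.6]
finger_gap: 0.171
```

```bash
python3 -c "
from st import *;st()"
```

```text
9.9333 [ 0.5323 -0.1869  0.1304] z [ 0.0328  0.0212 -0.9992] y [0.997 0.072 0.034] [ 0.     0.024  0.011  0.003 -0.041 -0.003] [-0.63  1.52  6.63] 0.1707415024085222
```

jog_arm(
  commands=[
    [0,-0.05,0,-0.2,0],
    [0,0,0,-0.2,0],
    [0,-0.05,0,-0.2,0],
  ],
)

```text
t: 10.18
tcp_pos: [0.5321, -0.1869, 0.1267]
tool_rot: [0.681, 0.732, 0.02, 0.006]
force: [-0.1, 0.6, 5.6]
finger_gap: 0.168
```

jog_arm(
  commands=[
    [0,-0.05,0,-0.2,0],
    [0,0,0,-0.2,0],
    [0,-0.05,0,-0.2,0],
  ],
)

```text
t: 10.43
tcp_pos: [0.532, -0.1867, 0.1232]
tool_rot: [0.681, 0.732, 0.02, 0.007]
force: [-0.6, 2.5, 6.5]
finger_gap: 0.172
```

```bash
python3 - <<'E'
from st import *
from h import *
from station import snapshot
st()
a=snapshot("side")
cv2.imwrite("pics/c4.png",crop(a,340,190,66,76,7))
E
```

```text
10.4333 [ 0.532  -0.1867  0.1232] z [ 0.0382  0.0199 -0.9991] y [0.997 0.072 0.04 ] [-0.005  0.015  0.023  0.009 -0.052 -0.01 ] [-0.57  2.45  6.5 ] 0.17238835713265335
```

View pics/c4.png

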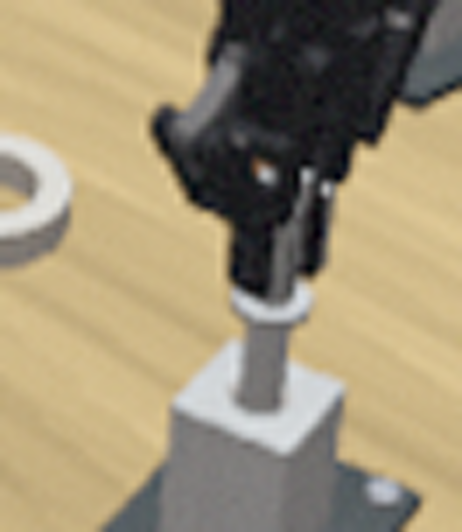

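jog_arm(
  commands=[
    [0,0,0,-0.2,0],
    [0,0,0,-0.2,0],
    [0,0,0,-0.2,0],
  ],
)

```text
t: 10.73
tcp_pos: [0.5324, -0.1868, 0.1211]
tool_rot: [0.68, 0.733, 0.02, 0.008]
force: [-2.8, 2.6, 19.4]
finger_gap: 0.168
```

jog_arm(
  commands=[
    [0,0,0,-0.2,0],
    [0,0,0,-0.2,0],
  ],
)

```text
t: 10.9
tcp_pos: [0.5323, -0.1868, 0.1211]
tool_rot: [0.68, 0.733, 0.02, 0.009]
force: [-2.1, 2.3, 15.0]
finger_gap: 0.171
```

jog_arm(
  commands=[
    [0,0,0,-0.2,0],
    [0,0,0,-0.2,0],
  ],
)

```text
t: 11.07
tcp_pos: [0.5322, -0.1868, 0.1211]
tool_rot: [0.68, 0.733, 0.02, 0.009]
force: [-3.0, 2.6, 14.5]
finger_gap: 0.172
```

The tip has bottomed: z stays at 0.1211 under about 15 N. I'll relax the push, then open the fingers.

jog_arm(
  commands=[
    [0,0,0,0,0],
    [0,0,0,0,0],
    [60,0,0,0,0],
    [60,0,0,0,0],
    [60,0,0,0,0],
    [60,0,0,0,0],
    [60,0,0,0,0],
  ],
)

```text
t: 11.65
tcp_pos: [0.5309, -0.1873, 0.1204]
tool_rot: [0.679, 0.734, 0.019, 0.008]
force: [-0.8, 0.2, 0.9]
finger_gap: 0.603
```

```bash
python3 -c "
from st import *;st()"
```

```text
11.65 [ 0.5309 -0.1873  0.1204] z [ 0.0382  0.0164 -0.9991] y [0.996 0.076 0.039] [-0.002  0.008  0.001 -0.002 -0.004 -0.   ] [-0.78  0.22  0.92] 0.6032859938855258
```

Released. I'll rise well clear of the stem and then move aside for a look.

jog_arm(
  commands=[
    [60,0,0,1,0],
    [60,0,0,2,0],
    [60,0,0,3,0],
    [60,0,0,3,0],
    [60,0,0,3,0],
    [60,0,0,0,0],
  ],
)

```text
t: 12.15
tcp_pos: [0.5284, -0.1866, 0.2452]
tool_rot: [0.679, 0.733, 0.018, 0.005]
force: [0.4, -0.7, -0.1]
finger_gap: 0.602
```

jog_arm(
  commands=[
    [60,-2,2,1,0],
    [60,-2,3,1,0],
    [60,-2,3,0,0],
    [60,-1,3,0,0],
    [60,0,3,0,0],
    [60,0,2,0,0],
    [60,0,0,0,0],
    [60,0,0,0,0],
  ],
)

```text
t: 12.82
tcp_pos: [0.4549, -0.0238, 0.2711]
tool_rot: [0.681, 0.732, 0.019, 0.011]
force: [0.7, -0.4, 0.3]
finger_gap: 0.599
```

```bash
python3 - <<'E'
from st import *
from h import *
from station import snapshot,models
st()
a=snapshot("side");b=snapshot("top")
for p in(a,b):
  for k in("stem_tip","stem_collar_top","foot_mouth"): print(k,[(d["centre"],d["score"]) for d in models.pinpoint(p,k)[:2]])
  print(proj(p,[[.532,-.1855,.1147],[.532,-.1855,.157]]).round(1).tolist())
cv2.imwrite("pics/c5.png",np.hstack([crop(a,340,195,66,80,6),crop(b,355,165,66,80,6)]))
E
```

```text
12.8167 [ 0.4549 -0.0238  0.2711] z [ 0.0417  0.0122 -0.9991] y [0.996 0.072 0.043] [ 0.032 -0.018  0.017  0.012  0.008  0.01 ] [ 0.71 -0.42  0.3 ] 0.5989208288970124
stem_tip [([0.5306, -0.184, 0.0417], 0.69)]
stem_collar_top []
foot_mouth [([0.5341, -0.1855, 0.0757], 0.79)]
[[378.3, 232.2], [380.0, 217.7]]
stem_tip [([0.7093, -0.0396, -0.001], 0.63), ([0.5358, -0.1862, 0.0437], 0.53)]
stem_collar_top [([0.5318, -0.1866, 0.112], 0.56)]
foot_mouth [([0.5356, -0.1874, 0.0712], 0.84), ([0.5343, -0.1872, -0.0035], 0.23)]
[[391.0, 207.6], [393.7, 205.9]]
```

View pics/c5.png

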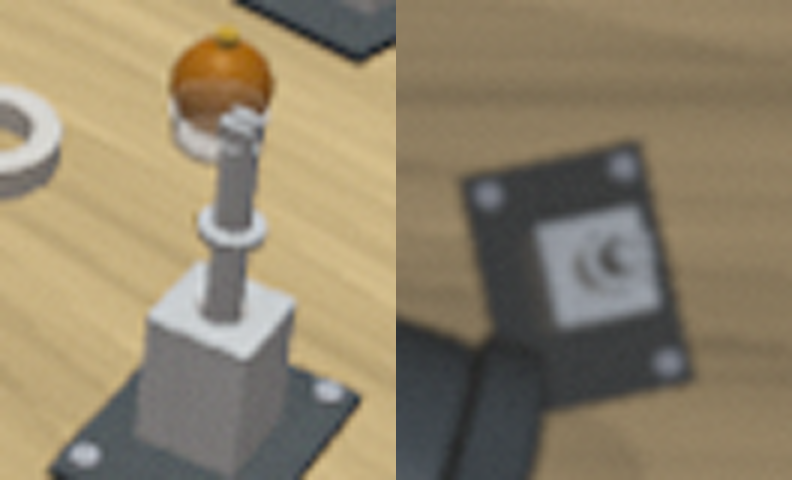

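```bash
python3 -c "
from st import *
from station import workorder
st();print(workorder.sign_off());st()"
```

```text
13.2167 [ 0.4555 -0.0253  0.2707] z [ 0.0412  0.0126 -0.9991] y [0.997 0.069 0.042] [ 0.004 -0.003  0.002  0.001 -0.002  0.001] [ 0.17 -0.44 -0.75] 0.604165992494694
the job is handed in; nothing more can be done
None
the job is handed in; nothing more can be done
```

The stem is out of the rack, pushed into the foot until it bottomed, and released. I handed the job in at about 13 s of the 48 s allowed; no verdict was given.

- **Push:** The grip ring resisted at 7–9 N and was passed. The drag after it was about 6 N. The stem then stopped at about 32–33 mm of tip depth, and the tool height did not change under repeated pushes of about 15 N (highest reading 19.4 N).
- **Last pictures:** The collar is at about 115 mm height, which agrees with the height at which the tool stopped. The stem stands upright on the mouth's axis to within about 1 pixel (2–3 mm). The networks placed its tip at about (0.531, -0.184, 0.042) m from the side view and (0.536, -0.186, 0.044) m from the top view. The top view's best-scored tip, at (0.709, -0.040, -0.001) m, was a false hit that I ignored.
- **Arm:** It was still and clear of the foot and everything else at hand-in.
- **Tool tilt:** The tool leaned by up to about 0.045 rad during the moves, and the jog commands could not correct that. The released stem shows no visible lean.
- **Not checked:** I did not measure the seat joint itself; that the stem bottomed is judged from force and height only. I also did not measure the other goods and rods again at the end, though I saw no contact with any of them.

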